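Set the drying cabinet's door stay on its middle hole

ROBOT

A 6-joint arm with a two-finger parallel gripper is mounted at the origin on the work surface. World frame = base frame: x ahead of the robot, y to its left, z up, the work surface at z = 0. Lengths are in m, angles in rad, forces in N, time in s.
With the tool pointing down it reaches from about 0.425 to 0.95 m from the base axis. Payload 3.5 kg.
Tool frame: the origin (TCP) lies midway between the tips of the shut fingers; the grasp point (between the pads) lies 19 mm behind it; z points along the fingers, y is the line along which they close (so a half turn about z gives the same grasp; the last joint's range is limited). The gripper opens to 85 mm and grips with 20 to 120 N. Pads are 22 mm wide; open, the fingers measure 114 mm over their backs; the gripper's body (76 mm by 85 mm) begins 54 mm behind the grasp point. The pads swing forward as they close: fully open they stand 13 mm farther back than shut.
Start: joints at [-1.458, 0.286, 1.577, -0, 1.279, -0.15], TCP at [0.175, -0.652, 0.231] pointing down, gripper open.
Joint ranges: [-2.77, 2.77], [-0.9, 2.22], [0.21, 2.48], [-1.53, 4.67], [0.24, 2.81], [-2.84, 2.84]. Speed limits (rad/s): [2.79, 2.79, 3.14, 3.14, 3.14, 3.14].

INTERFACE

Orientations are given as a unit quaternion [x, y, z, w].
In Python, from plant import ctrl gives the robot as it stands.
- The arm moves only by the tool arm_command, never from a script. Its argument "steps" is one flat list of numbers, 5 for each row, row after row: the opening in per cent of the stroke, from 0 (shut) to 100 (fully open), then the shift along the tool's x, y, z each as a share of 25 mm, from -1 to 1, then the turn about the tool's z as a share of 0.1 rad, from -1 to 1. In form: [grip, tx, ty, tz, spin, grip, tx, ty, tz, spin, ...]. A call has 1 to 8 rows; each row shifts and turns the commanded pose from where the row before left it, along the tool's axes as they then stand; what a row does not reach is not made up. A row lasts 1/12 s, in which the tool goes at most 41.7 mm and 7.16 degrees, less where a joint would pass 70% of its speed; a pose out of reach is approached as far as the arm can. A call with a number of a shift or a turn outside -1 to 1 is refused whole. A call with a gripper value outside its range is refused whole. The fingers move at their own pace and stop on an object; "squeeze" is the grip in N (left out, the last holds). Time passes only in rows, so rows that do not move let the fingers close. It gives the time, the measured TCP pose, the force, the opening and the grip force at its end, in the units of the state.
- ctrl.get_state(): the state, without advancing time (a new reading comes with each control period).
- ctrl.read_camera(name): name is "side" or "top"; returns the picture (384x512x3 uint8, red, green, blue); there is no depth.
- ctrl.camera_model(name): a dict with "intrinsics" (3x3 intrinsics, pixels), "rvec" (rotation vector, rad) and "tvec" (3), from world to camera coordinates, as OpenCV has them. Camera axes: x right, y down, z forward; pixel columns grow to the right and rows downward; lengths in m; the calibration is good to about 2 mm. A picture is of the moment at which its call begins. camera_model takes no time and is no camera call.
- ctrl.sign_off(): hands the job in; it is judged then, once.
The state is a dict: "time": time; "qpos": joint angles; "dq": joint speeds; "joint_efforts": joint torques, N m; "eef_pos": TCP position; "tcp_rot": TCP orientation; "contact_force": force on the tool from outside, world axes, zero at the start; "wrist_torque": the same for the moment, N m; "opening": opening from 0.0 (shut) to 1.0 (fully open); "finger_force": force on a finger pad.
Only numpy, scipy, OpenCV 4.12 (cv2) and the standard library are available. Lean on these libraries where they do the work, as an engineer would, in place of code of your own. Each camera call takes 0.05 s, during which the arm holds its last target. There are 200 camera calls.

TASK

The drying cabinet's door stands ajar with its stay arm swung clear of the peg on the roof. Swing the door wider and drop the middle one of the stay's five holes over the peg, feeling gently for the peg because nobody measured where it was clamped along its slot. Leave the bar lying fully home on the peg's collar with the door held there, let go, and do not disturb the other things.

Things in the scene. Friction and masses are not known exactly. Their poses are not given: they have to be found in the camera images.
- cabinet: benchtop drying cabinet, fixed, 360 wide, 260 deep, 200 high, white roof and clear panes in an aluminium frame. Origin at the centre of its underside on the bench, z up, -x is its front (door side), +y is the door's hinge side. The flat roof lies 200 above the bench.
- peg_plate: slotted steel plate 31 x 66 x 4 fixed on the roof near its front edge, with the peg it carries. Origin at the middle of the slot on the roof surface, axes as the cabinet's: the slot runs along y. The peg's collar is 20 in diameter, its top 8 above the roof: the seated bar lies on it, level. The peg is fast, and bends if the stay bears on it with more than 35 N.
- slot_mid (a point): point on the slot's centre line at its middle, 8 above the roof (the height of the collar's top). The upright steel peg, 9 in diameter with its end chamfered to 6, stands 13 above its collar. It is clamped on the slot's centre line, anywhere up to 8 either way of this point along the slot: its place is not measured.
- door_hinge (a point): point on the door's vertical hinge axis, 208 above the bench (the height of the level stay's underside)
- door (a joint): door angle in rad, 0 shut, growing as the free edge swings out from the cabinet's front; the door is 340 wide, its top 200 above the bench, and it stays where it is left (about 0.2 N m of hinge friction)
- stay_pivot (a point): the stay's pivot on the door's top rail, 110 from the hinge axis, at the height of the bar's underside: there the bar swings freely about the vertical and tilts up (to 0.7 rad), but drops no more than 0.02 rad below level
- stay_hole3 (a point): centre of the middle hole, on the bar's underside, 176 from the pivot along the bar
- stay_knob (a point): middle of the flat top of the black knob at the stay's outer end, 256 from the pivot along the bar and 39 above the bar's underside
- stay: the stay: flat steel bar 282 long, 26 wide, 5 thick, 0.2 to 0.35 kg, with five holes of 11 diameter every 24 mm (the middle one 176 from the pivot) and an upright round knob, 18 in diameter and 34 tall, standing on the bar's top. Origin at the pivot in mid thickness (2.5 above the underside), x along the bar to the knob, z up
- resin_jar: amber jar with blue cap, 48 diameter, 60 high, on the roof; leave it. Origin under its centre
- applicator: steel film applicator block 45 x 75 x 26 on the roof; leave it. Origin under its centre
- weigh_cup: aluminium cup, 60 diameter, 45 high, on the roof; leave it. Origin under its centre
- reagent: white jar with blue cap, 68 diameter, 130 high, on the bench; leave it
- thinner: amber jar with blue cap, 72 diameter, 160 high, on the bench; leave it
- spatula: spatula 200 long, on the bench; leave it
- beaker: glass beaker, 72 diameter, 85 high, on the bench; leave it
- sample_tin: tin, 84 diameter, 85 high, on the bench; leave it

How it is judged:
By the outcome, as a careful person would: the job done as asked, in the order asked, and still so for the second after the job is handed in, with the robot touching nothing.
It also fails if it takes over 61 s, if anything falls off the work surface, if the arm or the gripper's body presses on something with over 40 N, if the wrist force passes 120 N, or if a joint passes its speed limit or range.

## Working session

There is one attempt and no reset: what is moved stays moved. The work goes in short steps, Python scripts to look and compute and a tool call to move; the robot and the scene stay as the last step left them, time stands still between calls to the robot, and variables do not carry over. Pictures are saved under pics/ and viewed, at most 10 in all, crops included, and the job is handed in when it is done.

Besides the shell and the picture viewer there is one more tool, called after "Emit:" by a JSON object that holds its "name" and its "arguments". arm_command: Moves the arm, as the interface text tells. Its arguments: {"type":"object","properties":{"steps":{"type":"array","items":{"type":"number"}},"squeeze":{"type":"number"}},"required":["steps"]}

```bash
mkdir -p pics; cat > h.py <<'E'
import numpy as np,cv2
from plant import ctrl
def cam(n):
    m=ctrl.camera_model(n);K=np.array(m["intrinsics"]);R=cv2.Rodrigues(np.array(m["rvec"]))[0];t=np.array(m["tvec"]).ravel();return K,R,t
def ray(n,u,v):
    K,R,t=cam(n);d=R.T@np.linalg.inv(K)@[u,v,1];return -R.T@t,d
def onz(n,u,v,z):
    o,d=ray(n,u,v);return o+d*(z-o[2])/d[2]
def proj(n,p):
    K,R,t=cam(n);q=K@(R@np.array(p)+t);return q[:2]/q[2]
def snap(n,f):
    im=cv2.cvtColor(ctrl.read_camera(n),cv2.COLOR_RGB2BGR);cv2.imwrite(f,im);return im
E
python3 - <<'E'
from h import *
for n in("top","side"):
    im=snap(n,f"pics/{n}0.png");cv2.imwrite(f"pics/{n}0b.png",cv2.resize(im,(800,600),interpolation=cv2.INTER_CUBIC))
    print(n,ray(n,256,192))
E
```

```text
top (array([ 0.44505873, -0.01561257,  1.31920246]), array([ 0.112798  , -0.00262728, -0.99366661]))
side (array([0.38103219, 0.78997992, 1.1294526 ]), array([ 0.13350204, -0.62482955, -0.76951325]))
```

View pics/top0b.png

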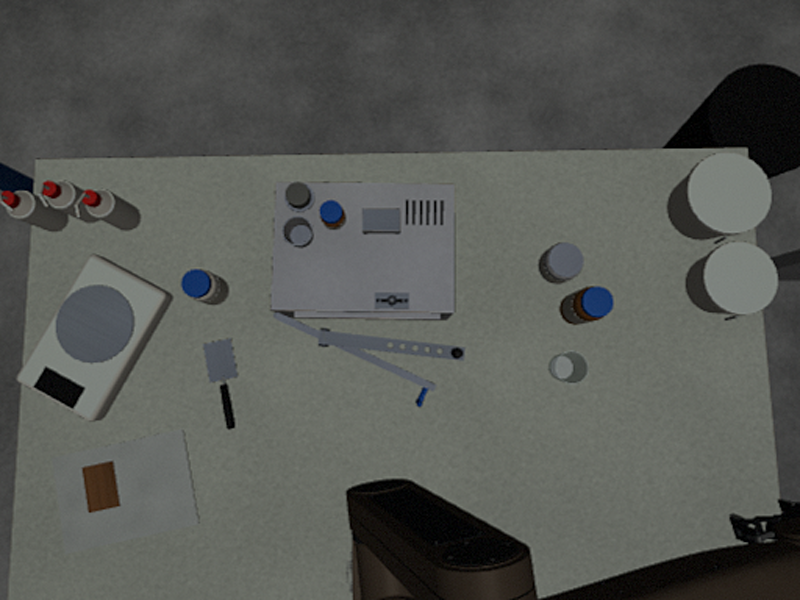

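View pics/side0b.png

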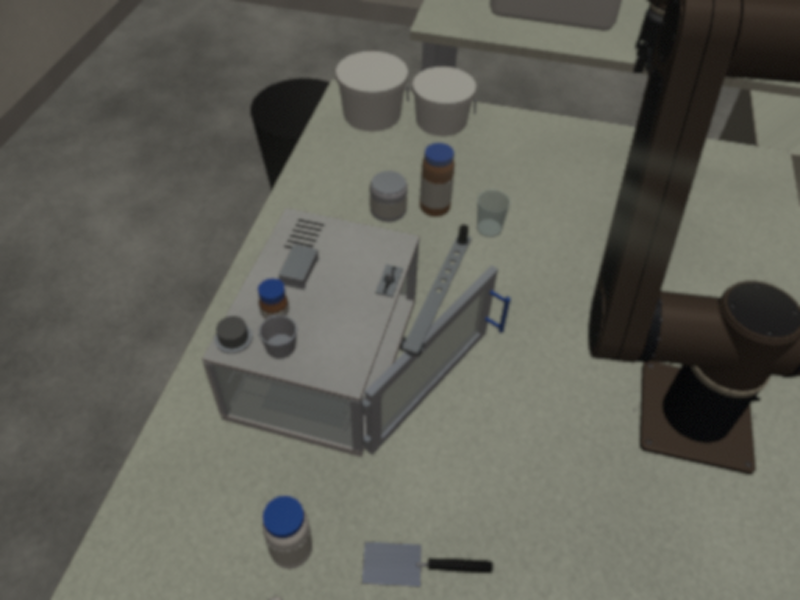

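```bash
python3 - <<'E'
import cv2,numpy as np
a=cv2.imread("pics/top0.png")[175:265,165:310];b=cv2.imread("pics/side0.png")[130:300,220:340]
a=cv2.resize(a,None,fx=5.5,fy=5.5,interpolation=cv2.INTER_CUBIC);b=cv2.resize(b,None,fx=3.5,fy=3.5,interpolation=cv2.INTER_CUBIC)
a=cv2.convertScaleAbs(a,alpha=1.5);b=cv2.convertScaleAbs(b,alpha=1.5)
cv2.imwrite("pics/ta.png",a);cv2.imwrite("pics/sb.png",b);print(a.shape,b.shape)
E
```

```text
(495, 798, 3) (595, 420, 3)
```

View pics/ta.png

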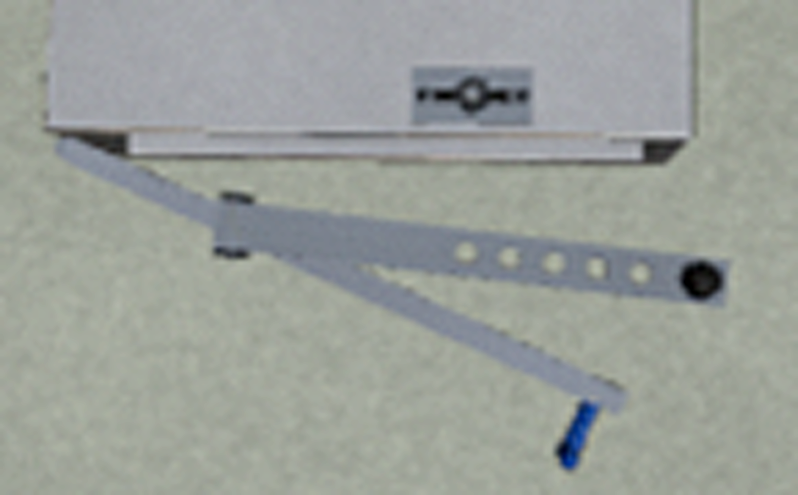

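View pics/sb.png

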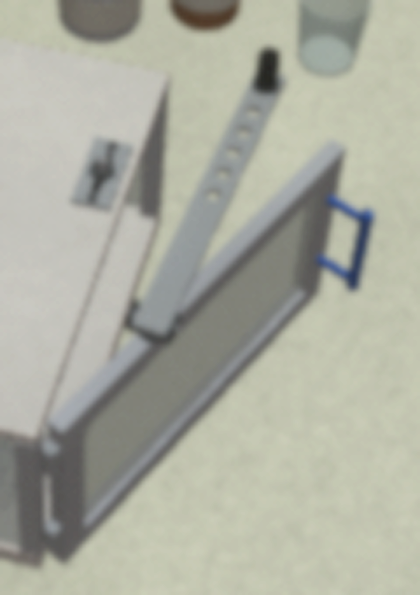

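```bash
cat > m.py <<'E'
from h import *
T=lambda u,v,z:onz("top",165+(u+.5)/5.5-.5,175+(v+.5)/5.5-.5,z)
plate=[T(u,v,.204) for u,v in((412,68),(532,68),(532,124),(412,124))]
pc=np.mean(plate,0);peg=T(474,95,.208);pegtop=T(473,93,.221)
H=[T(u,v,.208) for u,v in((466,251),(510,257),(554,262),(598,268),(640,273))]
kn=T(702,279,.242)
el=T(48,130,.2);er=T(692,137,.2)
ax=(el-er)[:2];yaw=np.arctan2(-ax[0],ax[1])
d=(H[4]-H[0])[:2];L=np.linalg.norm(d);d/=L
piv=H[2][:2]-.176*d
dr=T(65,150,.2)[:2];de=T(620,398,.2)[:2]
dd=(de-dr)/np.linalg.norm(de-dr)
print("plate",pc,"edge",[np.linalg.norm(plate[1]-plate[0]),np.linalg.norm(plate[1]-plate[2])],"peg",peg,pegtop)
print("holes span",L,"h3",H[2],"piv",piv,"kn",kn,"kn pred",piv+.256*d)
print("yaw",yaw,"edge",el,er,np.linalg.norm(ax))
hinge=piv-.110*dd
print("hinge",hinge,"door pts",dr,de,"door ang",np.arctan2(*( np.array([[np.cos(yaw),np.sin(yaw)],[-np.sin(yaw),np.cos(yaw)]])@dd)),dd)
S=lambda u,v,z:onz("side",220+(u+.5)/3.5-.5,130+(v+.5)/3.5-.5,z)
print("side peg",S(103,170,.208),"h3",S(230,155,.208),"knob top",S(268,52,.242))
print("handle",T(568,462,.17),ctrl.get_state()["tcp_rot"])
E
python3 m.py
```

```text
plate [ 0.57179932 -0.00152647  0.204     ] edge [np.float64(0.06657815533398065), np.float64(0.031209513949626094)] peg [ 0.57185696 -0.00269205  0.208     ] [ 0.57147977 -0.00231271  0.221     ]
holes span 0.09575461013767532 h3 [ 0.47938181 -0.04514065  0.208     ] piv [0.50398591 0.12913109] kn [ 0.46821111 -0.12232851  0.242     ] kn pred [ 0.46819813 -0.12435507]
yaw -0.026044841083349708 edge [0.55681372 0.23416463 0.2       ] [ 0.547507   -0.12308906  0.2       ] 0.3573748924837758
hinge [0.55002582 0.22903268] door pts [0.54552962 0.22459732] [ 0.40515546 -0.07999931] door ang -2.735795251843325 [-0.41854463 -0.90819623]
side peg [5.70101480e-01 1.64063476e-04 2.08000000e-01] h3 [ 0.47954782 -0.03997714  0.208     ] knob top [ 0.4685415  -0.12373421  0.242     ]
handle [ 0.36920219 -0.05191376  0.17      ] [ 9.91376337e-01  1.31041013e-01 -4.91153546e-06 -1.10085360e-03]
```

Emit:
{"name": "arm_command", "arguments": {"steps": [60,0.7,-0.724,-0.1,0,60,0.7,-0.724,-0.1,0,60,0.7,-0.724,-0.1,0,60,0.7,-0.724,-0.1,0,60,0.7,-0.724,-0.1,0,60,0.7,-0.724,-0.1,0,60,0.7,-0.724,-0.1,0,60,0.7,-0.724,-0.1,0], "squeeze": 25}}

```text
time: 0.77
eef_pos: [0.2733, -0.4741, 0.2508]
tcp_rot: [0.991, 0.131, -0.0, -0.001]
contact_force: [0.6, -0.1, 0.4]
opening: 0.604
finger_force: 0.0
```

Emit:
{"name": "arm_command", "arguments": {"steps": [60,0.7,-0.724,-0.1,0,60,0.7,-0.724,-0.1,0,60,0.7,-0.724,-0.1,0,60,0.7,-0.724,-0.1,0,60,0.7,-0.724,-0.1,0,60,0.7,-0.724,-0.1,0,60,0.7,-0.724,-0.1,0,60,0.7,-0.724,-0.1,0]}}

```text
time: 1.43
eef_pos: [0.3707, -0.298, 0.2709]
tcp_rot: [0.991, 0.131, -0.0, -0.0]
contact_force: [1.1, -0.3, 0.2]
opening: 0.598
finger_force: 0.0
```

Emit:
{"name": "arm_command", "arguments": {"steps": [60,0.7,-0.724,-0.1,0,60,0.7,-0.724,-0.1,0,60,0.7,-0.724,-0.1,0,60,0.7,-0.724,-0.1,0,60,0.7,-0.724,-0.1,0,60,0.7,-0.724,-0.1,0,60,0.7,-0.724,-0.1,0,60,0.7,-0.724,-0.1,0]}}

```text
time: 2.1
eef_pos: [0.4683, -0.1218, 0.291]
tcp_rot: [0.991, 0.131, -0.0, -0.0]
contact_force: [-0.3, -1.1, -0.4]
opening: 0.603
finger_force: 0.0
```

Emit:
{"name": "arm_command", "arguments": {"steps": [60,0,0,0,-1,60,0,0,0,-1,60,0,0,0,-1,60,0,0,0,-1,60,0,0,0,-1,60,0,0,0,-1,60,0,0,0,-1,60,0,0,0,-1]}}

```text
time: 2.77
eef_pos: [0.4678, -0.123, 0.2907]
tcp_rot: [0.861, 0.509, -0.0, -0.0]
contact_force: [0.5, 0.6, -0.4]
opening: 0.601
finger_force: 0.0
```

Emit:
{"name": "arm_command", "arguments": {"steps": [60,0,0,0,-1,60,0,0,0,-1,60,0,0,0,-1,60,0,0,0,-0.7,60,0,0,0,0,60,0,0,0,0]}}

```text
time: 3.27
eef_pos: [0.4679, -0.1231, 0.2909]
tcp_rot: [0.755, 0.656, -0.0, -0.0]
contact_force: [-0.4, -0.4, 0.2]
opening: 0.601
finger_force: 0.0
```

```bash
cat >> h.py <<'E'
from scipy.spatial.transform import Rotation as Ro
def st():
    s=ctrl.get_state();p=np.array(s["eef_pos"]);R=Ro.from_quat(s["tcp_rot"]).as_matrix()
    print("t",round(s["time"],2),"p",p.round(4),"yaw",np.degrees(np.arctan2(R[1,0],R[0,0])).round(1),"F",np.round(s["contact_force"],1),"op",round(s["opening"],3),"ff",np.round(s["finger_force"],1));return p,R
def rows(dst,yawdeg,n,p=None,yaw0=None):
    q,R=st()
    if p is None:p=q
    y0=np.arctan2(R[1,0],R[0,0]) if yaw0 is None else np.radians(yaw0)
    w=(np.array(dst)-p)/n;dy=(np.radians(yawdeg)-y0)/n
    for i in range(n):
        y=y0+i*dy;c,s=np.cos(y),np.sin(y)
        print(np.round([(c*w[0]+s*w[1])/.025,(s*w[0]-c*w[1])/.025,-w[2]/.025,-dy/.1],2).tolist())
E
python3 - <<'E'
from h import *
rows([.4683,-.1235,.216],82,4)
E
```

```text
t 3.27 p [ 0.4679 -0.1231  0.2909] yaw 82.0 F [-0.4 -0.4  0.2] op 0.601 ff 0.0
[-0.0, 0.0, 0.75, -0.0]
[-0.0, 0.0, 0.75, -0.0]
[-0.0, 0.0, 0.75, -0.0]
[-0.0, 0.0, 0.75, -0.0]
```

Emit:
{"name": "arm_command", "arguments": {"steps": [60,0,0,0.6,0,60,0,0,0.6,0,60,0,0,0.6,0,60,0,0,0.6,0,60,0,0,0.6,0,60,0,0,0,0], "squeeze": 25}}

```text
time: 3.77
eef_pos: [0.4661, -0.1222, 0.2126]
tcp_rot: [0.755, 0.656, -0.001, -0.003]
contact_force: [-1.1, 0.0, -1.0]
opening: 0.602
finger_force: 0.0
```

Emit:
{"name": "arm_command", "arguments": {"steps": [40,0,0,0,0,30,0,0,0,0,20,0,0,0,0,10,0,0,0,0,10,0,0,0,0,10,0,0,0,0,10,0,0,0,0]}}

```text
time: 4.35
eef_pos: [0.4684, -0.1235, 0.2169]
tcp_rot: [0.754, 0.657, 0.0, 0.001]
contact_force: [1.5, -0.9, 1.0]
opening: 0.203
finger_force: 24.5
```

```bash
cat >> h.py <<'E'
HG=np.array([.550,.229])
u=lambda a:np.array([np.cos(a),np.sin(a)])
def pose(phi,beta,th):   # world angles of door and bar, tilt
    k=HG+.11*u(phi)+u(beta)*(.256*np.cos(th)-.033*np.sin(th))
    return np.array([*k,.208+.256*np.sin(th)+.033*np.cos(th)-.019]),beta+np.pi
def sol(P,th=0):         # door, bar angle putting hole 3 at P
    r=.176*np.cos(th);v=np.array(P)-HG;D=np.hypot(*v)
    phi=np.arctan2(v[1],v[0])-np.arccos((.11**2+D*D-r*r)/(.22*D))
    w=np.array(P)-HG-.11*u(phi);return phi,np.arctan2(w[1],w[0])
def seq(c):              # rows between successive poses
    for (p,a),(q,b) in zip(c[:-1],c[1:]):
        w=q-p;x,s=np.cos(a),np.sin(a)
        print(np.round([(x*w[0]+s*w[1])/.025,(s*w[0]-x*w[1])/.025,-w[2]/.025,-(b-a)/.1],2).tolist(),end=" ")
    print()
E
python3 - <<'E'
from h import *
p0,R=st()
f0=np.arctan2(-.908,-.4185);b0=np.radians(-98.0)
print(pose(f0,b0,-.02))
seq([pose(f0,b0,t) for t in np.linspace(-.02,.12,6)])
f1,b1=sol([.5718,-.0025],.12);print(np.degrees([f0,b0,f1,b1]),pose(f1,b1,.12),pose(f1,b1,0))
n=24
seq([pose(f0+(f1-f0)*k,b0+(b1-b0)*k,.12) for k in np.linspace(0,1,n+1)])
E
```

```text
t 4.35 p [ 0.4684 -0.1235  0.2169] yaw 82.1 F [ 1.5 -0.9  1. ] op 0.203 ff 24.5
(array([ 0.4682429 , -0.12501113,  0.21687374]), np.float64(1.4311699866353502))
[0.04, 0.0, -0.29, -0.0] [0.04, -0.0, -0.29, -0.0] [0.05, 0.0, -0.28, -0.0] [0.06, 0.0, -0.28, -0.0] [0.07, 0.0, -0.28, -0.0] 
[-114.74512183  -98.         -130.46459704  -57.77061707] (array([ 0.61205115, -0.06634511,  0.25240901]), np.float64(2.1333051747858818)) (array([ 0.61513981, -0.07124425,  0.222     ]), np.float64(2.1333051747858818))
[0.02, 0.24, -0.0, -0.29] [0.02, 0.25, -0.0, -0.29] [0.02, 0.25, -0.0, -0.29] [0.02, 0.25, -0.0, -0.29] [0.03, 0.25, -0.0, -0.29] [0.03, 0.25, -0.0, -0.29] [0.03, 0.25, -0.0, -0.29] [0.03, 0.25, -0.0, -0.29] [0.03, 0.25, -0.0, -0.29] [0.04, 0.25, -0.0, -0.29] [0.04, 0.25, -0.0, -0.29] [0.04, 0.26, -0.0, -0.29] [0.04, 0.26, -0.0, -0.29] [0.04, 0.26, -0.0, -0.29] [0.04, 0.26, -0.0, -0.29] [0.04, 0.26, -0.0, -0.29] [0.05, 0.26, -0.0, -0.29] [0.05, 0.27, -0.0, -0.29] [0.05, 0.27, -0.0, -0.29] [0.05, 0.27, -0.0, -0.29] [0.05, 0.27, -0.0, -0.29] [0.05, 0.27, -0.0, -0.29] [0.05, 0.27, -0.0, -0.29] [0.05, 0.28, -0.0, -0.29]
```

Emit:
{"name": "arm_command", "arguments": {"steps": [10,0.04,0,-0.29,0,10,0.04,0,-0.29,0,10,0.05,0,-0.28,0,10,0.06,0,-0.28,0,10,0.07,0,-0.28,0,10,0,0,0,0,10,0,0,0,0]}}

```text
time: 4.93
eef_pos: [0.4693, -0.117, 0.2527]
tcp_rot: [0.754, 0.657, 0.0, 0.001]
contact_force: [-0.6, -4.3, -0.9]
opening: 0.198
finger_force: 24.5
```

Emit:
{"name": "arm_command", "arguments": {"steps": [10,0.02,0.24,0,-0.29,10,0.02,0.25,0,-0.29,10,0.02,0.25,0,-0.29,10,0.02,0.25,0,-0.29,10,0.03,0.25,0,-0.29,10,0.03,0.25,0,-0.29,10,0.03,0.25,0,-0.29,10,0.03,0.25,0,-0.29]}}

```text
time: 5.6
eef_pos: [0.5194, -0.1144, 0.2518]
tcp_rot: [0.673, 0.74, -0.0, 0.001]
contact_force: [0.1, -4.4, 0.2]
opening: 0.198
finger_force: 24.6
```

Emit:
{"name": "arm_command", "arguments": {"steps": [10,0.03,0.25,0,-0.29,10,0.04,0.25,0,-0.29,10,0.04,0.25,0,-0.29,10,0.04,0.26,0,-0.29,10,0.04,0.26,0,-0.29,10,0.04,0.26,0,-0.29,10,0.04,0.26,0,-0.29,10,0.04,0.26,0,-0.29]}}

```text
time: 6.27
eef_pos: [0.568, -0.0955, 0.2517]
tcp_rot: [0.582, 0.813, 0.0, -0.0]
contact_force: [1.7, -3.2, -1.2]
opening: 0.198
finger_force: 24.6
```

Emit:
{"name": "arm_command", "arguments": {"steps": [10,0.05,0.26,0,-0.29,10,0.05,0.27,0,-0.29,10,0.05,0.27,0,-0.29,10,0.05,0.27,0,-0.29,10,0.05,0.27,0,-0.29,10,0.05,0.27,0,-0.29,10,0.05,0.27,0,-0.29,10,0.05,0.28,0,-0.29]}}

```text
time: 6.93
eef_pos: [0.6128, -0.064, 0.2518]
tcp_rot: [0.484, 0.875, 0.0, -0.0]
contact_force: [0.4, -2.8, -2.0]
opening: 0.197
finger_force: 24.5
```

```bash
python3 - <<'E'
from h import *
st()
a=snap("top","pics/top1.png");b=snap("side","pics/side1.png")
a=cv2.resize(a[165:265,165:310],None,fx=4.5,fy=4.5,interpolation=cv2.INTER_CUBIC);b=cv2.resize(b[110:220,200:340],None,fx=4.5,fy=4.5,interpolation=cv2.INTER_CUBIC)
cv2.imwrite("pics/a1.png",cv2.convertScaleAbs(a,alpha=1.5));cv2.imwrite("pics/b1.png",cv2.convertScaleAbs(b,alpha=1.5))
E
```

```text
t 6.93 p [ 0.6128 -0.064   0.2518] yaw 122.1 F [ 0.4 -2.8 -2. ] op 0.197 ff 24.5
```

View pics/a1.png

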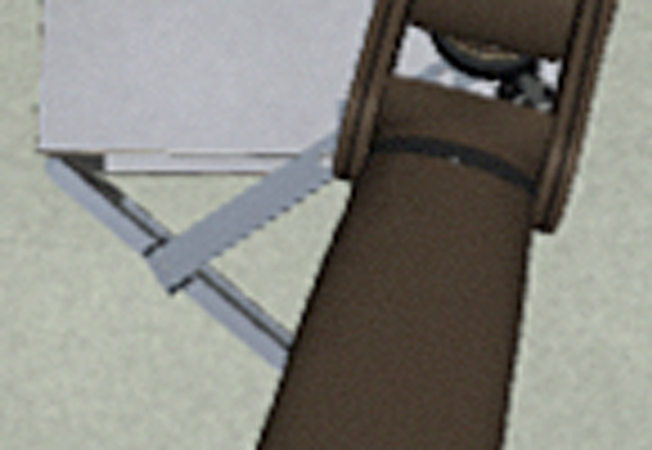

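View pics/b1.png

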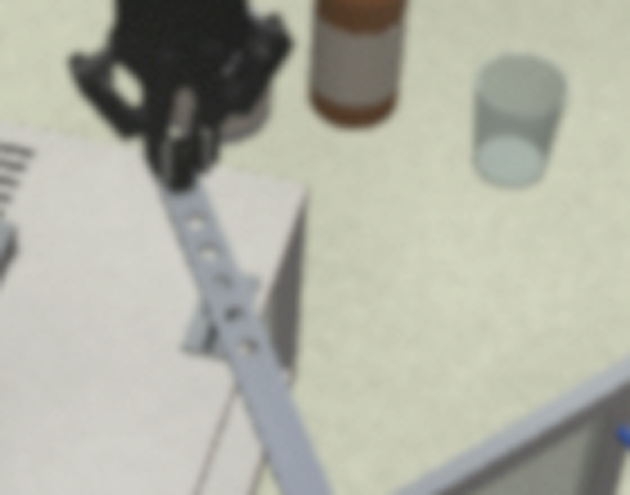

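```bash
python3 - <<'E'
from h import *
T=lambda u,v,z:onz("top",165+(u+.5)/4.5-.5,165+(v+.5)/4.5-.5,z)
S=lambda u,v,z:onz("side",200+(u+.5)/4.5-.5,110+(v+.5)/4.5-.5,z)
k=np.array([.6128,-.064])
e=(T(150,255,.2115)+T(172,292,.2115))[:2]/2
d=k-e;d/=np.hypot(*d);print("end",e,"piv",e+.013*d,"beta",np.degrees(np.arctan2(d[1],d[0])),"len",np.hypot(*(k-e))-.013,"hole3",k-.0754*d)
print("door",T(50,160,.2),"model piv",HG+.11*u(np.radians(-130.46)))
# bar axis in side view
hs=[S(*q,z)[:2] for q,z in(((197,222),.208+.12*.224+.005),((208,252),.208+.12*.2+.005),((221,280),.208+.12*.176+.005),((234,313),.208+.12*.152+.005),((249,345),.208+.12*.128+.005))]
print(np.round(hs,4))
# side0 holes detection & plate: local blobs
b=cv2.imread("pics/side0.png",0)
for z,p in((.208,[.5718,-.0025]),(.221,[.5718,-.0025]),(.208,[.5718,.0055]),(.208,[.5718,-.0105])):print(z,p,(proj("side",[*p,z])-[220,130])*3.5)
E
```

```text
end [0.47274937 0.14950896] piv [0.47987961 0.13863883] beta -56.737236748507534 len 0.2423434071579233 hole3 [ 0.57144465 -0.00095323]
door [0.55075716 0.22675165 0.2       ] model piv [0.47861913 0.14530549]
[[ 0.5952 -0.035 ]
 [ 0.5834 -0.0158]
 [ 0.5711  0.0012]
 [ 0.5582  0.0216]
 [ 0.5445  0.0405]]
0.208 [0.5718, -0.0025] [100.4562295  165.78654336]
0.221 [0.5718, -0.0025] [100.67125271 154.40425393]
0.208 [0.5718, 0.0055] [ 97.84735652 173.407836  ]
0.208 [0.5718, -0.0105] [103.04375774 158.22760503]
```

```bash
python3 - <<'E'
from h import *
a=sol([.5715,-.001],.12);b=sol([.5717,-.0025],.12)
seq([pose(*a,.12),pose(*b,.12)])
print("lower");seq([pose(*sol([.5717,-.0025],t),t) for t in (.12,.11,.10,.09,.08,.07,.06,.05,.04,.03,.02,.01,0)])
for n,d in(("+x",[.001,0]),("+y",[0,.001])):
  print(n);seq([pose(*sol([.5717,-.0025],.07),.07),pose(*sol(np.array([.5717,-.0025])+d,.07),.07)])
E
```

```text
[-0.05, -0.04, -0.0, 0.06] 
lower
[-0.02, 0.0, 0.1, -0.0] [-0.02, 0.0, 0.1, -0.0] [-0.02, 0.0, 0.1, -0.0] [-0.02, 0.0, 0.1, -0.0] [-0.02, 0.0, 0.1, -0.0] [-0.02, 0.0, 0.1, -0.0] [-0.01, 0.0, 0.1, -0.0] [-0.01, 0.0, 0.1, -0.0] [-0.01, 0.0, 0.1, -0.0] [-0.01, 0.0, 0.1, -0.0] [-0.01, 0.0, 0.1, -0.0] [-0.01, 0.0, 0.1, -0.0] 
+x
[-0.02, 0.05, -0.0, -0.04] 
+y
[0.03, 0.04, -0.0, -0.04]
```

Emit:
{"name": "arm_command", "arguments": {"steps": [10,-0.05,-0.04,0,0.06,10,0,0,0,0,10,-0.02,0,0.1,0,10,-0.02,0,0.1,0,10,-0.02,0,0.1,0,10,-0.02,0,0.1,0,10,0,0,0,0,10,0,0,0,0]}}

```text
time: 7.7
eef_pos: [0.6131, -0.0668, 0.2414]
tcp_rot: [0.488, 0.873, 0.001, -0.001]
contact_force: [-0.5, 5.8, -0.3]
opening: 0.2
finger_force: 24.6
```

Emit:
{"name": "arm_command", "arguments": {"steps": [10,-0.02,0,0.1,0,10,0,0,0,0,10,0,0,0,0]}}

```text
time: 7.95
eef_pos: [0.6134, -0.0669, 0.2394]
tcp_rot: [0.488, 0.873, 0.001, -0.001]
contact_force: [-0.5, 6.0, -0.1]
opening: 0.202
finger_force: 24.8
```

Emit:
{"name": "arm_command", "arguments": {"steps": [10,-0.01,0,0.1,0,10,0,0,0,0,10,0,0,0,0]}}

```text
time: 8.2
eef_pos: [0.6137, -0.0671, 0.2372]
tcp_rot: [0.488, 0.873, 0.002, -0.0]
contact_force: [-1.7, 5.4, -0.8]
opening: 0.198
finger_force: 24.7
```

Emit:
{"name": "arm_command", "arguments": {"steps": [10,-0.01,0,0.1,0,10,-0.01,0,0.1,0,10,0,0,0,0,10,0,0,0,0]}}

```text
time: 8.53
eef_pos: [0.6141, -0.0678, 0.2323]
tcp_rot: [0.488, 0.873, 0.001, -0.0]
contact_force: [-0.7, 5.2, -0.6]
opening: 0.198
finger_force: 24.8
```

Emit:
{"name": "arm_command", "arguments": {"steps": [10,-0.01,0,0.1,0,10,-0.01,0,0.1,0,10,0,0,0,0,10,0,0,0,0]}}

```text
time: 8.87
eef_pos: [0.6145, -0.0685, 0.2274]
tcp_rot: [0.488, 0.873, 0.001, 0.0]
contact_force: [-0.6, 5.1, 0.8]
opening: 0.198
finger_force: 24.8
```

Emit:
{"name": "arm_command", "arguments": {"steps": [10,-0.01,0,0.08,0,10,0,0,0,0,10,0,0,0,0]}}

```text
time: 9.12
eef_pos: [0.6147, -0.0686, 0.2272]
tcp_rot: [0.488, 0.873, 0.001, 0.0]
contact_force: [-3.2, 6.2, 5.8]
opening: 0.2
finger_force: 25.2
```

Emit:
{"name": "arm_command", "arguments": {"steps": [10,0.03,0,0,0,10,0.02,0,0,0,10,0,0,0,0,10,0,0,0,0]}}

```text
time: 9.45
eef_pos: [0.6147, -0.0686, 0.2272]
tcp_rot: [0.488, 0.873, 0.001, 0.002]
contact_force: [-1.0, 3.7, 5.9]
opening: 0.198
finger_force: 25.2
```

```bash
python3 - <<'E'
from h import *
st()
b=snap("side","pics/side2.png")
b=cv2.resize(b[130:230,210:300],None,fx=6,fy=6,interpolation=cv2.INTER_CUBIC)
cv2.imwrite("pics/b2.png",cv2.convertScaleAbs(b,alpha=1.5))
E
```

```text
t 9.45 p [ 0.6147 -0.0686  0.2272] yaw 121.6 F [-1.   3.7  5.9] op 0.198 ff 25.2
```

View pics/b2.png

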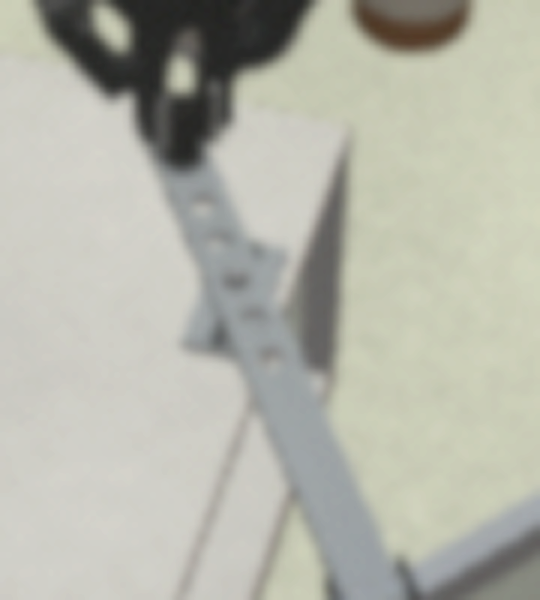

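Emit:
{"name": "arm_command", "arguments": {"steps": [10,0,0.06,0,0,10,0,0.06,0,0,10,0,0,0,0,10,0,0,0,0]}}

```text
time: 9.83
eef_pos: [0.6154, -0.0682, 0.2271]
tcp_rot: [0.488, 0.873, -0.002, -0.0]
contact_force: [-6.8, 1.3, 8.3]
opening: 0.199
finger_force: 25.5
```

Emit:
{"name": "arm_command", "arguments": {"steps": [10,0,-0.06,0,0,10,0,-0.06,0,0,10,0,-0.06,0,0,10,0,-0.06,0,0,10,0,0,0,0,10,0,0,0,0]}}

```text
time: 10.33
eef_pos: [0.6143, -0.0689, 0.2273]
tcp_rot: [0.488, 0.873, 0.004, 0.004]
contact_force: [5.9, 6.8, 3.0]
opening: 0.193
finger_force: 25.1
```

```bash
python3 - <<'E'
from h import *
st()
print("s0 h3 pred",(proj("side",[.4794,-.0451,.2095])-[220,130])*3.5,"seen 230,155")
for z in(.2166,.221+.005):print("s2",z,(proj("side",[.5718,-.0025,z])-[210,130])*6)
print(ctrl.get_state()["wrist_torque"])
E
```

```text
t 10.33 p [ 0.6143 -0.0689  0.2273] yaw 121.6 F [5.9 6.8 3. ] op 0.193 ff 25.1
s0 h3 pred [230.39400346 147.70336967] seen 230,155
s2 0.2166 [232.45386252 271.33255032]
s2 0.226 [232.72265995 257.10371439]
[ 1.31254185 -0.86359952 -0.05166766]
```

Emit:
{"name": "arm_command", "arguments": {"steps": [10,0,0.06,-0.02,0,10,0,0.06,-0.02,0,10,0,0,0,0,30,0,0,0,0,40,0,0,0,0,40,0,0,0,0,40,0,0,0,0]}}

```text
time: 10.92
eef_pos: [0.613, -0.0691, 0.225]
tcp_rot: [0.488, 0.873, -0.001, -0.0]
contact_force: [-0.5, -0.2, 0.2]
opening: 0.397
finger_force: 0.0
```

Emit:
{"name": "arm_command", "arguments": {"steps": [40,0,0,-0.5,0,40,0,0,-0.5,0,40,0,0,-0.5,0,40,0,0,-1,0,40,0,0,-1,0,40,0,0,-1,0,40,0,0,-1,0,40,0,0,0,0]}}

```text
time: 11.58
eef_pos: [0.6155, -0.069, 0.373]
tcp_rot: [0.488, 0.873, 0.002, 0.007]
contact_force: [1.0, -0.1, 1.2]
opening: 0.401
finger_force: 0.0
```

```bash
python3 - <<'E'
from h import *
st()
b=snap("side","pics/side3.png")
b=cv2.resize(b[130:230,210:300],None,fx=6,fy=6,interpolation=cv2.INTER_CUBIC)
cv2.imwrite("pics/b3.png",cv2.convertScaleAbs(b,alpha=1.5))
E
```

```text
t 11.58 p [ 0.6155 -0.069   0.373 ] yaw 121.6 F [ 1.  -0.1  1.2] op 0.401 ff 0.0
```

View pics/b3.png

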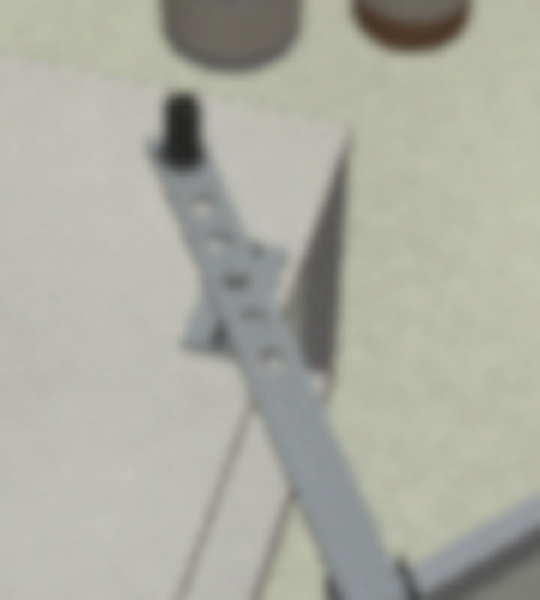

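Emit:
{"name": "arm_command", "arguments": {"steps": [40,-0.85,-0.52,0,0,40,-0.85,-0.52,0,0,40,-0.85,-0.52,0,0,40,-0.85,-0.52,0,0,40,-0.85,-0.52,0,0,40,-0.85,-0.52,0,0,40,-0.85,-0.52,0,0,40,-0.85,-0.52,0,0]}}

```text
time: 12.3
eef_pos: [0.6137, -0.2688, 0.3627]
tcp_rot: [0.488, 0.873, -0.0, -0.001]
contact_force: [0.2, -0.1, 0.1]
opening: 0.404
finger_force: 0.0
```

Emit:
{"name": "arm_command", "arguments": {"steps": [40,-0.85,-0.52,0,0,40,-0.85,-0.52,0,0,40,-0.85,-0.52,0,0,40,-0.85,-0.52,0,0,40,-0.85,-0.52,0,0,40,-0.85,-0.52,0,0,40,0,0,0,0]}}

```text
time: 12.88
eef_pos: [0.613, -0.4216, 0.3612]
tcp_rot: [0.49, 0.872, -0.001, -0.001]
contact_force: [-0.8, 0.1, -0.1]
opening: 0.4
finger_force: 0.0
```

```bash
python3 - <<'E'
from h import *
st()
a=snap("top","pics/top4.png");b=snap("side","pics/side4.png")
def knob(f,n,p):
    g=cv2.imread(f,0);c=proj(n,p).round().astype(int);r=14
    w=g[c[1]-r:c[1]+r,c[0]-r:c[0]+r];m=(w<55).astype(np.uint8)
    k,l,s,ce=cv2.connectedComponentsWithStats(m);o=[(s[i].tolist(),(ce[i]+c-r).round(2).tolist()) for i in range(1,k) if s[i][4]>8];print(f,o);return o,c-r
k0=[.4683,-.1235,.23];k1=[.615,-.071,.23]
for i,p in((0,k0),(4,k1)):
    for n in("top","side"):knob(f"pics/{n}{i}.png",n,p)
h=cv2.resize(a[165:265,165:310],None,fx=5.5,fy=5.5,interpolation=cv2.INTER_CUBIC)
cv2.imwrite("pics/a4.png",cv2.convertScaleAbs(h,alpha=1.5))
E
```

```text
t 12.88 p [ 0.613  -0.4216  0.3612] yaw 121.4 F [-0.8  0.1 -0.1] op 0.4 ff 0.0
pics/top0.png [([11, 11, 7, 8, 42], [291.9, 225.52])]
pics/side0.png [([0, 0, 4, 3, 10], [283.3, 134.8]), ([11, 11, 6, 11, 55], [295.95, 150.38])]
pics/top4.png [([11, 11, 7, 8, 41], [273.15, 176.68])]
pics/side4.png [([11, 9, 6, 12, 54], [239.89, 151.98])]
```

View pics/a4.png

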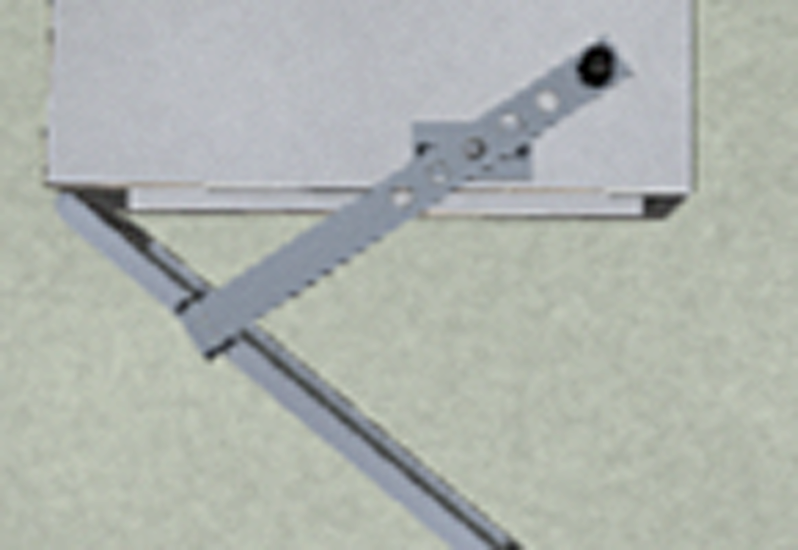

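```bash
python3 - <<'E'
from h import *
def tri(a,b):
    o1,d1=ray("top",*a);o2,d2=ray("side",*b)
    s=np.linalg.lstsq(np.c_[d1,-d2],o2-o1,rcond=None)[0];p,q=o1+s[0]*d1,o2+s[1]*d2;return (p+q)/2,p-q
def fine(f,n,p):   # subpixel darkness-weighted centroid
    g=cv2.imread(f,0).astype(float);c=proj(n,p).round().astype(int);r=9
    w=g[c[1]-r:c[1]+r+1,c[0]-r:c[0]+r+1];k=np.clip(80-w,0,60);y,x=np.mgrid[-r:r+1,-r:r+1]
    return c+np.array([(k*x).sum(),(k*y).sum()])/k.sum()
for i,p in((0,[.4683,-.1235,.225]),(4,[.615,-.071,.23])):
    a,b=fine(f"pics/top{i}.png","top",p),fine(f"pics/side{i}.png","side",p);print(i,a,b,*tri(a,b))
print(tri([291.9,225.52],[295.95,150.38]),tri([273.15,176.68],[239.89,151.98]))
T=lambda u,v,z:onz("top",165+(u+.5)/5.5-.5,165+(v+.5)/5.5-.5,z)
hs=[T(*q,.213) for q in((399,197),(437,172),(511,121),(547,100))];print(np.mean(hs,0),T(475,147,.217),T(474,146,.221))
E
```

```text
0 [291.9221036  225.47726374] [295.93790614 150.4400722 ] [ 0.46773297 -0.12370266  0.21926712] [1.01972843e-03 8.28907381e-05 1.33510993e-05]
4 [272.99049265 176.69662921] [239.85135135 152.11287758] [ 0.61448917 -0.07017885  0.22629245] [1.02811544e-04 1.17745168e-05 1.53556880e-05]
(array([ 0.46765527, -0.12359485,  0.21961777]), array([9.09814324e-04, 7.40554824e-05, 1.18032431e-05])) (array([ 0.61451647, -0.07065682,  0.22633839]), array([1.19723142e-04, 1.37084486e-05, 1.78804143e-05]))
[ 0.57271947 -0.00256618  0.213     ] [ 0.57247463 -0.00336673  0.217     ] [ 0.57256966 -0.00287316  0.221     ]
```

```bash
python3 - <<'E'
from h import *
q,R=st();y=np.arctan2(R[1,0],R[0,0]);w=R.T@(np.array([.615,-.0705,.275])-q)/.025;print(w/15)
E
```

```text
t 12.98 p [ 0.614  -0.4179  0.3619] yaw 121.5 F [-0.1 -0.1  0.1] op 0.399 ff 0.0
[0.78759949 0.48688049 0.23347564]
```

Emit:
{"name": "arm_command", "arguments": {"steps": [0,0.79,0.49,0,0,0,0.79,0.49,0,0,0,0.79,0.49,0,0,0,0.79,0.49,0,0,0,0.79,0.49,0,0,0,0.79,0.49,0,0,0,0.79,0.49,0,0,0,0.79,0.49,0,0]}}

```text
time: 13.65
eef_pos: [0.6148, -0.2285, 0.3635]
tcp_rot: [0.487, 0.873, 0.0, -0.0]
contact_force: [-0.2, -0.4, 0.7]
opening: -0.001
finger_force: 0.0
```

Emit:
{"name": "arm_command", "arguments": {"steps": [0,0.79,0.49,0.5,0,0,0.79,0.49,0.5,0,0,0.79,0.49,0.5,0,0,0.79,0.49,0.5,0,0,0.79,0.49,0.5,0,0,0.79,0.49,0.5,0,0,0.79,0.49,0.3,0,0,0,0,0,0]}}

```text
time: 14.32
eef_pos: [0.6139, -0.0631, 0.2785]
tcp_rot: [0.485, 0.874, 0.0, -0.003]
contact_force: [-0.2, -0.1, -0.4]
opening: 0.002
finger_force: 0.0
```

```bash
python3 - <<'E'
from h import *
q,R=st();print(R.T@(np.array([.615,-.0705,.252])-q)/.025)
E
```

```text
t 14.32 p [ 0.6139 -0.0631  0.2785] yaw 121.9 F [-0.2 -0.1 -0.4] op 0.002 ff 0.0
[-0.2789669  -0.11693803  1.05735918]
```

Emit:
{"name": "arm_command", "arguments": {"steps": [0,-0.28,-0.12,0,0,0,0,0,0.35,0,0,0,0,0.35,0,0,0,0,0.25,0,0,0,0,0,0,0,0,0,0,0]}}

```text
time: 14.82
eef_pos: [0.6163, -0.0767, 0.256]
tcp_rot: [0.488, 0.873, -0.0, -0.001]
contact_force: [-0.1, -0.3, 0.2]
opening: -0.004
finger_force: 0.0
```

Emit:
{"name": "arm_command", "arguments": {"steps": [0,0,0,0.06,0,0,0,0,0.06,0,0,0,0,0,0,0,0,0,0,0]}}

```text
time: 15.15
eef_pos: [0.6168, -0.0762, 0.2542]
tcp_rot: [0.488, 0.873, 0.0, 0.0]
contact_force: [-0.3, -0.0, 0.4]
opening: 0.0
finger_force: 0.0
```

Emit:
{"name": "arm_command", "arguments": {"steps": [0,0.22,0.05,0,0,0,0,0,0.08,0,0,0,0,0,0,0,0,0,0,0]}}

```text
time: 15.48
eef_pos: [0.6148, -0.0706, 0.2519]
tcp_rot: [0.487, 0.873, -0.0, -0.0]
contact_force: [-0.3, 0.5, -0.8]
opening: -0.001
finger_force: 0.0
```

Emit:
{"name": "arm_command", "arguments": {"steps": [0,0,0,0.06,0,0,0,0,0,0,0,0,0,0,0]}}

```text
time: 15.73
eef_pos: [0.6149, -0.0708, 0.2504]
tcp_rot: [0.488, 0.873, -0.0, -0.0]
contact_force: [-0.2, -0.2, -0.4]
opening: -0.001
finger_force: 0.0
```

Emit:
{"name": "arm_command", "arguments": {"steps": [0,0,0,0.06,0,0,0,0,0,0,0,0,0,0,0]}}

```text
time: 15.98
eef_pos: [0.6149, -0.0708, 0.2489]
tcp_rot: [0.488, 0.873, -0.0, -0.0]
contact_force: [-0.2, 0.5, 0.5]
opening: -0.001
finger_force: 0.0
```

Emit:
{"name": "arm_command", "arguments": {"steps": [0,0,0,0.06,0,0,0,0,0,0,0,0,0,0,0]}}

```text
time: 16.23
eef_pos: [0.6149, -0.0708, 0.2474]
tcp_rot: [0.488, 0.873, -0.0, -0.0]
contact_force: [-0.2, 0.1, -0.3]
opening: -0.001
finger_force: 0.0
```

Emit:
{"name": "arm_command", "arguments": {"steps": [0,0,0,0.06,0,0,0,0,0,0,0,0,0,0,0]}}

```text
time: 16.48
eef_pos: [0.6152, -0.0708, 0.247]
tcp_rot: [0.488, 0.873, 0.0, 0.0]
contact_force: [-1.1, 1.1, 4.1]
opening: -0.003
finger_force: 1.8
```

Emit:
{"name": "arm_command", "arguments": {"steps": [0,0,0,-0.3,0,0,0,0,-0.6,0,0,0,0,-1,0,0,0,0,-1,0,0,0,0,-1,0,0,0,0,0,0,0,0,0,0,0]}}

```text
time: 17.07
eef_pos: [0.6157, -0.071, 0.3459]
tcp_rot: [0.488, 0.873, 0.001, 0.002]
contact_force: [-0.1, 0.5, -0.2]
opening: -0.0
finger_force: 0.0
```

```bash
python3 -c "
from h import *
st();print(ctrl.sign_off())"
```

```text
t 17.07 p [ 0.6157 -0.071   0.3459] yaw 121.6 F [-0.1  0.5 -0.2] op -0.0 ff 0.0
the job is handed in; nothing more can be done
None
```

The stay's middle hole is over the peg and the bar lies on the collar. I felt the knob top at 0.247 m, the height for a level bar. The door is held wider, the gripper let go and clear, and the job was handed in at 17 s.

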